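# Tighten a clock's back ring with the pin spanner

### The arm

A 7-joint arm with a two-finger parallel gripper is mounted at the origin on the work surface. World frame = base frame: x ahead of the robot, y to its left, z up, the work surface at z = 0. Lengths are in m, angles in rad, forces in N, time in s.
With the tool pointing down it reaches from about 0.425 to 1.025 m from the base axis. Payload 3.6 kg.
Tool frame: the origin (TCP) lies at the very end of the fingers, on their centre line; the grasp point (between the pads) lies 19 mm behind it; z points along the fingers, y is the line along which they close (so a half turn about z gives the same grasp; the last joint's range is limited). The gripper opens to 85 mm and grips with 20 to 120 N. Pads are 22 mm wide; open, the fingers measure 114 mm over their backs; the gripper's body (76 mm by 85 mm) begins 54 mm behind the grasp point. The pads swing forward as they close: fully open they stand 13 mm farther back than shut.
Start: joints at [1.038, 0.591, 0.048, 1.609, -0.033, 0.943, -0.034], TCP at [0.309, -0.656, 0.231] pointing down, gripper open.
Joint ranges: [-2.69, 2.69], [-0.47, 2.24], [-1.27, 1.36], [0.19, 2.51], [-1.53, 4.68], [0.08, 2.07], [-3.09, 3.09]. Speed limits (rad/s): [2.57, 2.57, 3.14, 3.14, 3.14, 3.14, 3.14].

### API

Orientations are given as a unit quaternion [x, y, z, w].
In Python, from rig import arm gives the robot as it stands.
- The arm moves only by the tool step_arm, never from a script. Its argument "rows" is one flat list of numbers, 5 for each row, row after row: the shift along the tool's x, y, z in units of 50 mm (1.0 is 50 mm), then the turn about the tool's z in units of 6 degrees (1.0 is 6 degrees), then the closure, from -1 (fully open) to 1 (shut). A call has 1 to 10 rows; each row shifts and turns the commanded pose from where the row before left it, along the tool's axes as they then stand; what a row does not reach is not made up. A row lasts 1/8 s, in which the tool goes at most 62.5 mm and 10.7 degrees, less where a joint would pass 70% of its speed; a pose out of reach is approached as far as the arm can. A call is refused whole if a number of a shift passes 1 or a number of a turn 1, either way. A call with a gripper value outside its range is refused whole. The fingers move at their own pace and stop on an object; "squeeze" is the grip in N (left out, the last holds). Time passes only in rows, so rows that do not move let the fingers close. It gives the time, the measured TCP pose, the force, the opening and the grip force at its end, in the units of the state.
- arm.state(): the state, without advancing time (a new reading comes with each control period).
- arm.camera(name): name is "side" or "top"; returns a dict with "image" (480x640x3 uint8, blue, green, red), "z_map" (480x640 float32, m along the optical axis (not along the pixel's ray), 0 where there is no reading), "camera_matrix" (3x3 intrinsics, pixels), "dist_coeffs" ([k1, k2, p1, p2, k3] as OpenCV has them; the pictures are not rectified), "world_to_cam" (4x4, takes a point from world to camera coordinates). Camera axes: x right, y up, looking along -z (the intrinsics and any distortion apply to the point x, -y, -z); pixel columns grow to the right and rows downward; lengths in m; the calibration is good to about 2 mm. A picture is of the moment at which its call begins.
- arm.sign_off(): hands the job in; it is judged then, once.
The state is a dict: "time": time; "joints": joint angles; "joint_velocities": joint speeds; "joint_torque": joint torques, N m; "eef_pos": TCP position; "tool_rot": TCP orientation; "wrist_force": force on the tool from outside, world axes, zero at the start; "moment": the same for the moment, N m; "grip_width": finger opening in m; "grasp_force": force on a finger pad.
Only numpy, scipy, OpenCV 4.12 (cv2) and the standard library are available. Lean on these libraries where they do the work, as an engineer would, in place of code of your own. Each camera call takes 0.05 s, during which the arm holds its last target. There are 200 camera calls.

### The job

Take the red-handled pin spanner from its wooden rest, feel both of its prongs into the two holes of the steel lock ring on the back of the brass clock, and turn the ring clockwise with it until it comes up against its stop. Only the spanner may touch the clock. Work gently: press and turn only as hard as a light hand would, and never force the ring. Then put the spanner back upright in its rest, let go, and leave the other things on the bench alone.

Things in the scene. Friction and masses are not known exactly. Their poses are not given: they have to be found in the camera images.
- clock: brass clock, 112 mm across, lying face down on a square black holder (130 x 130 x 10 mm) fixed to the bench. Origin: centre of the holder's underside, on the bench; z up; x and y along the holder's sides. A flat steel lock ring (74 mm outer, 38 mm inner diameter, 8 mm thick, top face 58 mm above the origin) lies on its back around the z axis
- ring_top (a point): on the clock's axis, level with the lock ring's top face. Two round holes, 7 mm wide and 8 mm deep, go through the ring across from each other, 28 mm from the axis. Their angle is not measured exactly: seen from above, the line through them is the clock's x axis turned clockwise by the reading of lock_ring, give or take 0.3 rad (it differs from clock to clock)
- lock_ring (a joint): turn of the lock ring in rad; grows as it is tightened (clockwise seen from above); starts between 0.3 and 0.65; hard stop at 1.2. It takes about 0.25 Nm to turn (0.8 Nm against the stop is too much); rubbing the prongs on the ring with some 5 N does not turn it
- spanner: pin spanner standing upright in its rest, 120 to 200 g. Origin: midway between the prong tips; z up along the handle; x along the line through the prongs. Steel crossbar from z = 7 to 19 mm (72 mm along x, 14 mm along y). Red handle from z = 19 to 79 mm, 26 mm along x, 16 mm along y, flat sides: grip it across y. Alike after half a turn
- prong_a (a point): tip of the spanner's prong at x = +28 mm; each prong is 5 mm thick, 7 mm long, with a round end
- prong_b (a point): tip of the prong at x = -28 mm of the spanner
- rest: wooden spanner rest fixed to the bench; origin: centre of its underside. Foot 90 x 70 x 8 mm; on it a block 40 mm (x) by 30 mm (y), top 30 mm above the bench, with two 8 mm high cheeks along x, 20 mm apart. The spanner's crossbar lies on the block along x between the cheeks, prongs hanging free beyond the block's ends, spanner origin 23 mm above the rest's
- cup: bystander: red plastic cup, 68 mm across, 60 mm high; origin at the centre of its underside
- watch: bystander: steel wristwatch lying flat, about 42 by 135 mm, 12 mm high; origin at the centre of its underside
- brush: bystander: wooden bench brush lying flat, about 200 by 30 mm, 14 mm high; origin under it near the middle
- dish: bystander: green glass dish, 80 mm across, 22 mm high; origin at the centre of its underside
There are look-alikes about, which are no part of the job. Several things look just like the rest: the one meant starts farthest from the robot's base.

How it is judged:
On the way, in this order (a step that is already met when the one before it is completed fails the run):
1. both prongs are in the ring's holes, at least 4 mm deep (z of each of prong_a, prong_b in the frame of ring_top below -0.004 m and horizontal distance between prong_a and ring_top between 0.024 and 0.032 m and horizontal distance between prong_b and ring_top between 0.024 and 0.032 m), for 0.2 s.
2. the ring is turned to its stop (1.15 rad or more) with both prongs still in the holes (value of joint lock_ring above 1.15 rad and z of each of prong_a, prong_b in the frame of ring_top below -0.003 m and horizontal distance between each of prong_a, prong_b and ring_top below 0.033 m), for 0.1 s.
At the end, for the whole second after the job is handed in: the lock ring is at its stop (1.15 rad or more of 1.2); the spanner stands at rest in its rest, upright within 0.12 rad, crossbar on the block between the cheeks (within 12 mm of its middle, height within 4 mm), and the robot has let go (value of joint lock_ring above 1.15 rad and horizontal distance between spanner and rest below 0.012 m and z of spanner in the frame of rest between 0.019 and 0.027 m and angle between spanner's own z axis and vertical below 0.12 rad and angle between the x axis of spanner and the x axis of rest, either way round below 0.3 rad and linear speed of spanner below 0.02 m/s); the robot touches nothing.
It fails at once if the spanner is pressed or forced on the clock or its ring with more than 60 N (contact force between spanner and clock above 60 N).
It fails at once if the fingers or the arm touch the clock or its ring (contact force between any of the fingers, the arm and clock above 1 N).
It fails at once if a bystander is moved by more than 15 mm (distance of any of cup, watch, brush, dish from where it was at the start of the episode above 0.015 m).
It also fails if it takes over 67 s, if anything falls off the work surface, if the arm or the gripper's body presses on something with over 40 N, if the wrist force passes 120 N, or if a joint passes its speed limit or range.

## Working session

There is one attempt and no reset: what is moved stays moved. The work goes in short steps, Python scripts to look and compute and a tool call to move; the robot and the scene stay as the last step left them, time stands still between calls to the robot, and variables do not carry over. Pictures are saved under pics/ and viewed, at most 10 in all, crops included, and the job is handed in when it is done.

Besides the shell and the picture viewer there is one more tool, called after ">>>" in YAML: its name, and indented under it one key for each argument. step_arm: Moves the arm, as the interface text tells. Its arguments: {"type":"object","properties":{"rows":{"type":"array"},"squeeze":{"type":"number"}},"required":["rows"]}

```bash
ls; mkdir -p pics
cat > h.py <<'E'
import numpy as np, cv2
from rig import arm
def grab(n):
    c=arm.camera(n); return c
def pts(c):
    # world coords for every pixel from z_map
    z=c["z_map"]; h,w=z.shape
    u,v=np.meshgrid(np.arange(w),np.arange(h))
    p=cv2.undistortPoints(np.stack([u,v],-1).reshape(-1,1,2).astype(np.float64),c["camera_matrix"],np.array(c["dist_coeffs"])).reshape(h,w,2)
    P=np.stack([p[...,0]*z,-p[...,1]*z,-z,np.ones_like(z)],-1)
    W=P@np.linalg.inv(c["world_to_cam"]).T
    W=W[...,:3]; W[z==0]=np.nan
    return W
def ray(c,uv):
    p=cv2.undistortPoints(np.array(uv,float).reshape(-1,1,2),c["camera_matrix"],np.array(c["dist_coeffs"])).reshape(-1,2)
    M=np.linalg.inv(c["world_to_cam"])
    d=np.c_[p[:,0],-p[:,1],-np.ones(len(p))]@M[:3,:3].T
    return M[:3,3],d
def onplane(c,uv,z):
    o,d=ray(c,uv); return o+d*((z-o[2])/d[:,2])[:,None]
def proj(c,P):
    P=np.atleast_2d(P); Q=np.c_[P,np.ones(len(P))]@c["world_to_cam"].T
    q=np.c_[Q[:,0],-Q[:,1],-Q[:,2]]
    return cv2.projectPoints(q,np.zeros(3),np.zeros(3),c["camera_matrix"],np.array(c["dist_coeffs"]))[0].reshape(-1,2)
E
python3 - <<'E'
from h import *
for n in("top","side"):
    c=grab(n); cv2.imwrite(f"pics/{n}0.png",c["image"]); np.savez(f"{n}0.npz",**c)
    print(n,np.linalg.inv(c["world_to_cam"])[:3].round(3).tolist(),c["camera_matrix"][0][0],(c["z_map"]>0).mean())
s=arm.state();print({k:np.round(v,3).tolist() for k,v in s.items()})
E
```

```text
pics
top [[-0.003, 0.991, -0.131, 0.424], [-1.0, -0.005, -0.014, 0.031], [-0.014, 0.131, 0.991, 1.339]] 552.3766004224542 0.9960611979166667
side [[-0.95, 0.164, -0.266, 0.309], [-0.312, -0.487, 0.816, 0.903], [0.005, 0.858, 0.513, 0.607]] 513.5589211344212 0.9958984375
{'time': 0.1, 'joints': [1.037, 0.592, 0.048, 1.61, -0.033, 0.943, -0.034], 'joint_velocities': [-0.0, -0.001, 0.001, -0.003, -0.0, 0.001, -0.002], 'joint_torque': [0.005, -55.0, 1.553, -19.882, 0.01, 0.004, -0.0], 'eef_pos': [0.308, -0.655, 0.23], 'tool_rot': [0.976, 0.218, -0.0, -0.001], 'wrist_force': [0.782, -0.357, -0.65], 'moment': [0.019, -0.059, 0.007], 'grasp_force': 0.0, 'grip_width': 0.085}
```

View pics/top0.png

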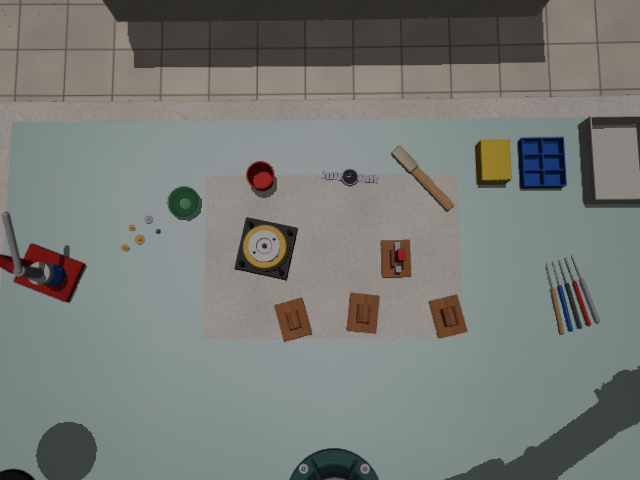

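View pics/side0.png

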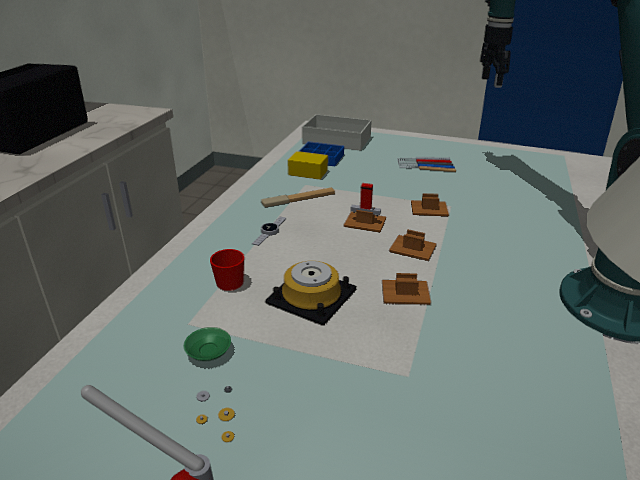

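The top view shows the spanner in its rest at about (397,257), the clock at (265,247), three empty look-alike rests nearer the base, and the bystanders along the far edge. The side view shows the handle at (366,197) and the clock at (312,275).

Run:
```python
from h import *
T={n:dict(np.load(f"{n}0.npz")) for n in("top","side")}
W={n:pts(T[n]) for n in T}
def rect(m,Wn,z=None):
    p=Wn[m][:,:2]; r=cv2.minAreaRect((p*1000).astype(np.float32)); return np.round(r[0],1),np.round(r[1],1),round(r[2],1),len(p)
for n,(bx,cx) in {"top":((370,225,425,290),(225,205,310,290)),"side":((335,175,395,240),(260,240,360,325))}.items():
    c=T[n];w=W[n];hsv=cv2.cvtColor(c["image"],cv2.COLOR_BGR2HSV);H,S,V=hsv[...,0],hsv[...,1],hsv[...,2]
    def box(b):
        m=np.zeros(H.shape,bool);m[b[1]:b[3],b[0]:b[2]]=1;return m
    z=w[...,2]; red=((H<5)|(H>174))&(S>170)&(V>90)&box(bx)
    print(n,"red",rect(red,w),"zmax",np.nanpercentile(z[red],[5,50,95]).round(3))
    top=red&(z>.095);print(" handle top",rect(top,w),np.median(z[top]), np.argwhere(top).mean(0)[::-1])
    st=box(bx)&(S<60)&(z>.028)&(z<.06);print(" steel",rect(st,w),np.median(z[st]))
    wood=box(bx)&(H>5)&(H<20)&(S>80)&(z<.018)&(z>.002); print(" foot",rect(wood,w),np.median(z[wood]))
    wh=box(bx)&(H>5)&(H<20)&(S>80)&(z>.025); print(" block/cheek",rect(wh,w),np.nanpercentile(z[wh],[10,50,90]).round(4))
    ho=box(cx)&(V<70)&(z>.004)&(z<.02);print(" holder",rect(ho,w),np.median(z[ho]))
    ring=box(cx)&(S<60)&(V>110)&(z>.052);q=w[ring];print(" ring",rect(ring,w),np.median(q[:,2]))
    br=box(cx)&(H>15)&(H<35)&(S>120)&(z>.03);print(" brass",rect(br,w))
cr=lambda n,b,s:cv2.resize(T[n]["image"][b[1]:b[3],b[0]:b[2]],None,fx=s,fy=s,interpolation=cv2.INTER_CUBIC)
a=cr("top",(225,205,310,290),4.7);b=cr("top",(365,220,430,285),4.7*85/65)
h=min(a.shape[0],b.shape[0]);cv2.imwrite("pics/crop1.png",np.hstack([a[:h],b[:h]])[:600,:800]);
```

```text
top red (array([ 549.3, -156.6]), array([14. , 23.3]), 88.7, 74) zmax [0.098 0.103 0.107]
 handle top (array([ 549.3, -156.6]), array([14. , 23.3]), 88.7, 74) 0.1029379473064369 [401.10810811 254.06756757]
 steel (array([ 548.7, -158.2]), array([71.1, 17. ]), 1.3, 103) 0.04269851631014743
 foot (array([ 548.9, -157.7]), array([89.8, 69.2]), 1.1, 713) 0.009087652109725175
 block/cheek (array([ 549.2, -156.2]), array([40.1, 28.8]), 1.2, 85) [0.0293 0.0375 0.0432]
 holder (array([575.3, 155.8]), array([129.9, 130. ]), 77.8, 1050) 0.010166889761900388
 ring (array([575.2, 155.6]), array([72.1, 72.6]), 14.5, 664) 0.05768506520334471
 brass (array([574.4, 154.6]), array([102.8, 102.1]), 89.0, 713)
side red (array([ 548. , -149.8]), array([23.8, 15.3]), 24.4, 36) zmax [0.086 0.102 0.104]
 handle top (array([ 548. , -149.8]), array([23.8, 15.3]), 24.4, 34) 0.10231080157177391 [366.73529412 185.05882353]
 steel (array([ 550.4, -154.3]), array([72.5, 25. ]), 1.9, 140) 0.04060215532679334
 foot (array([ 548.6, -150.4]), array([90.4, 72. ]), 3.3, 482) 0.008596052434359291
 block/cheek (array([ 550.1, -149.5]), array([39.7, 32.3]), 6.0, 108) [0.0261 0.0336 0.0385]
 holder (array([574.5, 159.9]), array([136.5, 129.7]), 77.6, 1087) 0.01008550412224618
 ring (array([575.7, 161.6]), array([73.1, 74.4]), 43.4, 608) 0.05838766196236139
 brass (array([574. , 161.7]), array([107., 102.]), 70.3, 958)
```

View pics/crop1.png

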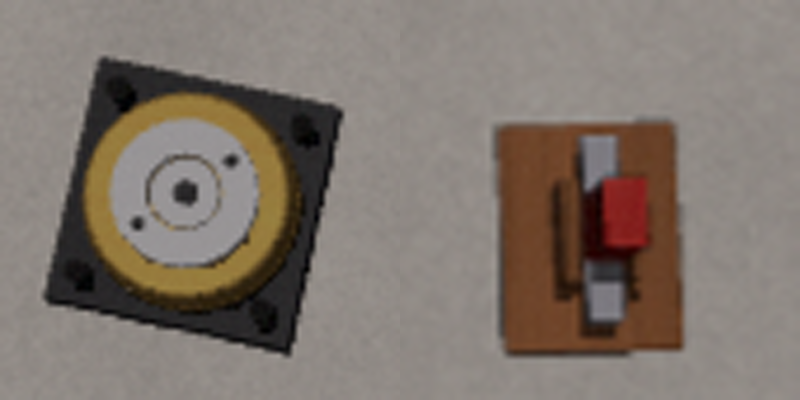

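The crop shows the ring holes at crop pixels (231,160) and (138,223), which is full-image (274,239) and (254,252). The spanner lies along world x in its rest. The two views disagree by about 5 mm in y because of calibration, so I'll work relative to the clock within each view. Measured heights match the text: handle top 0.102, ring 0.058, crossbar top 0.042. Starting the move now.

>>> step_arm:
  rows: [0.86,-0.7,0,0,-1,0.86,-0.7,0,0,-1,0.86,-0.7,0,0,-1,0.86,-0.7,0,0,-1,0.86,-0.7,0,0,-1,0.86,-0.7,0,0,-1,0.86,-0.7,0,0,-1,0.86,-0.7,0,0,-1,0.86,-0.7,0,0,-1,0.86,-0.7,0,0,-1]

```text
time: 1.35
eef_pos: [0.5491, -0.1545, 0.2311]
tool_rot: [0.976, 0.218, -0.0, -0.0]
wrist_force: [0.5, -0.5, -0.4]
grip_width: 0.0854
grasp_force: 0.0
```

>>> step_arm:
  rows: [0,0,0,-1,-1,0,0,0,-1,-1,0,0,0,-1,-1,0,0,0,-1,-1,0,0,0,-1,-1,0,0,0,-1,-1,0,0,0,-1,-1,0,0,0,-1,-1,0,0,0,-1,-1,0,0,0,-1,-1]

```text
time: 2.6
eef_pos: [0.5483, -0.1562, 0.2309]
tool_rot: [0.735, 0.678, -0.0, -0.0]
wrist_force: [0.5, 0.4, 0.8]
grip_width: 0.085
grasp_force: 0.0
```

>>> step_arm:
  rows: [0,0,0,-1,-1,0,0,0,-1,-1,0,0,0,-1,-1,0,0,0,-1,-1,0,0,0,-1,-1,0,0,0,-1,-1,0,0,0,-1,-1,0,0,0,-1,-1,0,0,0,-1,-1,0,0,0,-1,-1]

```text
time: 3.85
eef_pos: [0.5483, -0.1563, 0.2309]
tool_rot: [0.297, 0.955, -0.0, -0.001]
wrist_force: [-0.4, -0.0, -0.4]
grip_width: 0.0852
grasp_force: 0.0
```

>>> step_arm:
  rows: [0,0,0,-1,-1,0,0,0,-1,-1,0,0,0,-1,-1,0,0,0,-1,-1,0,0,0,-1,-1,0,0,0,-1,-1,0,0,0,0,-1]

```text
time: 4.72
eef_pos: [0.5483, -0.1564, 0.2308]
tool_rot: [-0.01, 1.0, 0.0, -0.0]
wrist_force: [0.3, 0.5, 0.3]
grip_width: 0.0853
grasp_force: 0.0
```

```bash
cat >> h.py <<'E'
def yaw(s=None):
    from scipy.spatial.transform import Rotation as R
    m=R.from_quat((s or arm.state())["tool_rot"]).as_matrix(); return m
def st():
    s=arm.state();m=yaw(s);print("t",round(s["time"],2),"pos",np.round(np.array(s["eef_pos"])*1000,1),"xyaw",np.degrees(np.arctan2(m[1,0],m[0,0])).round(2),"zax",m[:,2].round(3),"F",np.round(s["wrist_force"],1),"M",np.round(s["moment"],2),"w",round(s["grip_width"],4),"g",round(s["grasp_force"],1),"j7",np.round(s["joints"][-1],2)); return s
def tool(d): # world mm -> tool units
    print("tool units",(yaw().T@np.array(d)/50).round(3))
E
python3 - <<'E'
from h import *
s=st();P=np.array(s["eef_pos"])*1000
tool(np.array([549,-154,58])-P)
T={n:dict(np.load(f"{n}0.npz")) for n in("top","side")}
for n,(u0,v0,u1,v1) in {"top":(238,220,292,275),"side":(285,255,340,292)}.items():
    c=T[n];g=cv2.cvtColor(c["image"],cv2.COLOR_BGR2GRAY).astype(float)
    ctr=np.array([575.2,155.6] if n=="top" else [575.7,161.6])/1000
    v,u=np.mgrid[v0:v1,u0:u1]; p=onplane(c,np.stack([u,v],-1).reshape(-1,2),.058)[:,:2]; 
    r=np.hypot(*(p-ctr).T); d=g[v.ravel(),u.ravel()]; bg=np.median(d[(r>.022)&(r<.034)])
    m=(r>.0215)&(r<.0335); w=np.clip(bg-15-d,0,None)*m
    q=p-ctr; i=np.argmax(w); near=np.hypot(*(q-q[i]).T)<.009; far=np.hypot(*(q+q[i]).T)<.009
    h=[(p[k]*w[k,None]).sum(0)/w[k].sum() for k in(near,far)]
    h=np.array(h); dd=h[0]-h[1]
    print(n,"holes",(h*1000).round(1).tolist(),"mid",(h.mean(0)*1000).round(1),"dist",np.hypot(*dd).round(4),"ang",np.degrees(np.arctan2(dd[1],dd[0])).round(1),"bg",bg, w[near].sum(),w[far].sum())
E
```

```text
t 4.72 pos [ 548.3 -156.4  230.8] xyaw -178.88 zax [-0.001  0.    -1.   ] F [0.3 0.5 0.3] M [ 0.02  0.01 -0.03] w 0.0853 g 0.0 j7 1.38
tool units [-0.018  0.046  3.457]
top holes [[590.9, 132.9], [559.8, 179.2]] mid [575.4 156.1] dist 0.0557 ang -56.1 bg 149.0 543.0 536.0
side holes [[560.5, 183.2], [591.7, 137.1]] mid [576.1 160.1] dist 0.0556 ang 124.1 bg 144.0 399.0 327.0
```

>>> step_arm:
  rows: [-0.01,0.04,0.5,0,-1,0,0,0.5,0,-1,0,0,0.5,0,-1,0,0,0.5,0,-1,0,0,0.5,0,-1,0,0,0.5,0,-1,0,0,0.3,0,-1,0,0,0.14,0,-1,0,0,0,0,-1]

```text
time: 5.85
eef_pos: [0.5493, -0.1542, 0.0593]
tool_rot: [-0.01, 1.0, -0.0, -0.0]
wrist_force: [0.1, -0.5, 0.2]
grip_width: 0.0855
grasp_force: 0.0
```

Run:
```python
from h import *
s=st()
a=grab("top")["image"][205:305,350:450];b=grab("side")["image"][150:250,310:410]
cv2.imwrite("pics/grip.png",cv2.resize(np.hstack([a,b]),(800,400),interpolation=cv2.INTER_CUBIC))
```

```text
t 5.85 pos [ 549.3 -154.2   59.3] xyaw -178.81 zax [-0. -0. -1.] F [ 0.1 -0.5  0.2] M [ 0.06 -0.06 -0.04] w 0.0855 g 0.0 j7 1.17
```

View pics/grip.png

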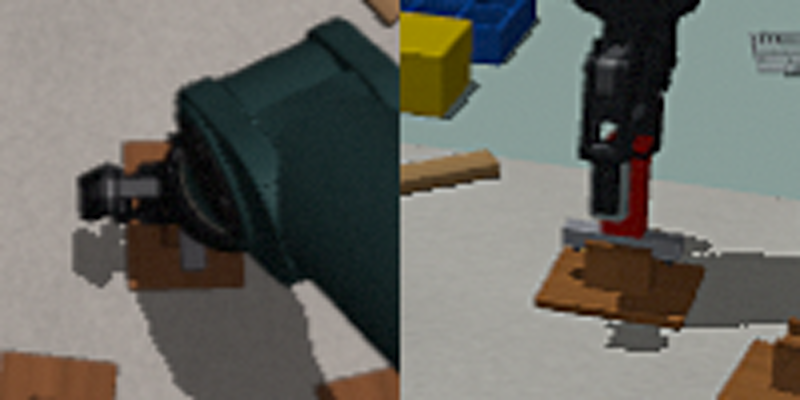

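The fingers straddle the handle: the near finger is at about (610,170) in the right half, with the red handle behind it. Closing.

>>> step_arm:
  rows: [0,0,0,0,1,0,0,0,0,1,0,0,0,0,1,0,0,0,0,1,0,0,0,0,1,0,0,0,0,1,0,0,0,0,1,0,0,0,0,1]
  squeeze: 60

```text
time: 6.95
eef_pos: [0.5494, -0.1541, 0.0595]
tool_rot: [-0.011, 1.0, -0.0, 0.0]
wrist_force: [-0.8, 0.2, 5.1]
grip_width: 0.0151
grasp_force: 58.6
```

```bash
python3 -c "
from h import *
st()"
```

```text
t 6.95 pos [ 549.4 -154.1   59.5] xyaw -178.8 zax [ 0. -0. -1.] F [-0.8  0.2  5.1] M [0.04 0.15 0.01] w 0.0151 g 58.6 j7 1.17
```

>>> step_arm:
  rows: [0,0,-0.1,0,1,0,0,-0.3,0,1,0,0,-0.5,0,1,0,0,-0.5,0,1,0,0,-0.5,0,1,0,0,-0.3,0,1]

```text
time: 7.7
eef_pos: [0.5495, -0.1543, 0.1711]
tool_rot: [-0.01, 1.0, -0.0, 0.001]
wrist_force: [-0.3, 0.3, -1.1]
grip_width: 0.0153
grasp_force: 58.4
```

>>> step_arm:
  rows: [-0.05,0.6,0,0,1,-0.05,0.6,0,0,1,-0.05,0.6,0,0,1,-0.05,0.6,0,0,1,-0.05,0.6,0,0,1,-0.05,0.6,0,0,1,-0.05,0.6,0,0,1,-0.05,0.6,0,0,1,-0.05,0.6,0,0,1,-0.05,0.6,0,0,1]

```text
time: 8.95
eef_pos: [0.5675, 0.1469, 0.1693]
tool_rot: [-0.01, 1.0, -0.0, -0.0]
wrist_force: [-0.4, 0.2, -1.2]
grip_width: 0.0155
grasp_force: 58.5
```

>>> step_arm:
  rows: [0,0.24,0,1,1,0,0,0,1,1,0,0,0,1,1,0,0,0,1,1,0,0,0,1,1,0,0,0,1,1,0,0,0,1,1,0,0,0,1,1,0,0,0,1,1,0,0,0,0.55,1]

```text
time: 10.2
eef_pos: [0.5671, 0.1582, 0.1693]
tool_rot: [0.471, 0.882, -0.0, -0.0]
wrist_force: [1.3, -0.9, -1.5]
grip_width: 0.0151
grasp_force: 58.6
```

Run:
```python
from h import *
s=st()
P=np.array(s["eef_pos"])*1000
tool(np.array([575.7,158.0,P[2]])-P)
for n in("top","side"):
    c=grab(n); np.savez(f"{n}1.npz",**c)
    globals()[n]=c
a=top["image"][195:295,215:315];b=side["image"][200:300,260:360]
cv2.imwrite("pics/over.png",cv2.resize(np.hstack([a,b]),(800,400),interpolation=cv2.INTER_CUBIC))
```

```text
t 10.2 pos [567.1 158.2 169.3] xyaw 123.8 zax [-0.001 -0.    -1.   ] F [ 1.3 -0.9 -1.5] M [ 0.03  0.01 -0.02] w 0.0151 g 58.6 j7 -0.04
tool units [-0.099  0.14  -0.   ]
```

View pics/over.png

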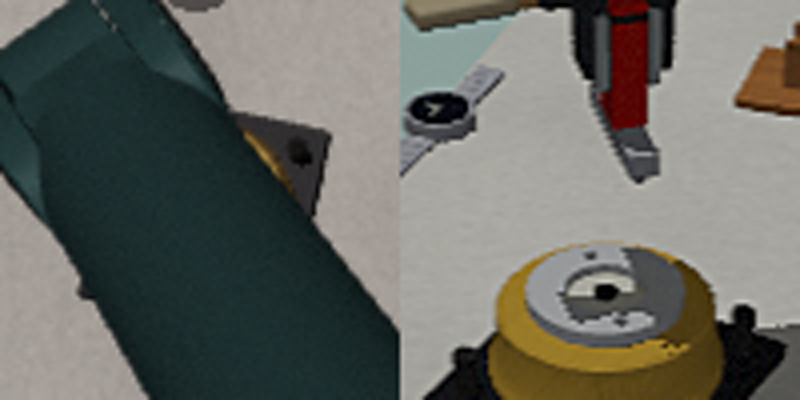

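The right half (side view) shows the spanner above the ring, with the near crossbar end at crop (645,165), i.e. full (321,241). The holes are at crop (590,255) and (622,322). The arm hides the clock from the top camera, so I'll measure the spanner against the holes in the side view.

```bash
cat > m.py <<'E'
from h import *
s=st();c=grab("side");np.savez("side_m.npz",**c)
w=pts(c)*1000;hsv=cv2.cvtColor(c["image"],cv2.COLOR_BGR2HSV);H,S,V=[hsv[...,i] for i in range(3)]
P=np.array(s["eef_pos"])*1000;R=yaw(s);L=(w-P)@R   # tool-frame coords mm
near=(np.abs(L[...,0])<45)&(np.abs(L[...,1])<20)
red=near&((H<5)|(H>174))&(S>150)&(L[...,2]>-30)&(L[...,2]<25)
stl=near&(S<70)&(L[...,2]>15)&(L[...,2]<45)
for n,m in(("red",red),("steel",stl)):
    q=L[m];print(n,m.sum());
    for i in range(3): print("  ","xyz"[i],np.percentile(q[:,i],[0,2,10,25,50,75,90,98,100]).round(1))
np.savez("mm.npz",L=L,stl=stl,red=red)
# triangle of interest: list steel pixels per row
for v in np.unique(np.argwhere(stl)[:,0]):
    u=np.flatnonzero(stl[v]);print(v,u.min(),u.max(),L[v,u.min()].round(1),L[v,u.max()].round(1))
E
python3 m.py
```

```text
t 10.3 pos [567.2 158.3 169.3] xyaw 123.92 zax [-0.001 -0.    -1.   ] F [ 0.2 -0.1 -1.2] M [ 0.06  0.03 -0.03] w 0.0153 g 58.6 j7 -0.04
red 224
   x [-6.6  4.2 11.3 12.1 13.2 14.1 14.8 15.7 16.7]
   y [-7.2 -6.8 -5.7 -3.   0.8  5.6  7.9  8.9  9.3]
   z [-30.  -29.2 -25.4 -18.1  -5.9   5.1  11.2  14.6  16.5]
steel 146
   x [-33.  -29.4  -9.5  14.2  26.9  34.9  36.5  37.2  37.8]
   y [-5.9 -5.6 -3.6 -0.5  4.7  7.6  8.   8.3  8.5]
   z [15.2 15.6 16.6 17.3 19.8 23.7 26.9 29.2 33.8]
221 307 307 [-28.4   8.3  16.7] [-28.4   8.3  16.7]
222 307 307 [-31.9   7.5  20.8] [-31.9   7.5  20.8]
223 307 308 [-29.6   8.   21.6] [-24.2   7.5  18.7]
224 307 308 [-29.4   8.1  23.5] [-24.8   7.4  21.2]
225 307 308 [-33.    7.3  27.7] [-22.9   7.9  22.1]
226 308 309 [-25.7   7.2  25.9] [-15.    8.   19.9]
227 308 310 [-23.5   7.8  26.6] [-8.1  7.9 18.1]
228 309 310 [-15.   8.  24.] [-8.7  7.8 20.5]
229 309 310 [-17.1   7.5  27.3] [-8.2  7.9 22.3]
230 310 311 [-7.3  8.2 23.8] [-1.1  7.9 20.4]
231 310 312 [-10.3   7.4  27.7] [ 7.7  8.3 17.4]
232 311 320 [-1.9  7.7 24.9] [13.7 -4.6 18.1]
233 311 321 [ 0.2  8.3 25.7] [18.8 -5.  17.3]
234 312 322 [ 5.7  7.8 24.8] [22.1 -5.9 17.5]
235 312 322 [ 5.3  7.8 27. ] [25.6 -4.9 17.4]
236 313 323 [11.5  7.5 25.6] [29.8 -5.6 17.1]
237 313 323 [13.5  8.1 26.4] [33.6 -4.5 16.7]
238 314 323 [19.8  7.9 24.8] [36.8 -3.6 16.7]
239 314 324 [19.6  7.9 26.9] [37.1 -5.3 18.8]
240 316 324 [35.5  8.5 19.6] [35.3 -5.8 22. ]
241 315 324 [23.6  7.1 28.8] [36.1 -5.6 23.5]
242 316 323 [31.9  7.6 25.8] [37.2 -3.5 24.5]
243 316 324 [32.1  7.6 27.7] [37.  -5.3 26.9]
244 317 320 [33.8  6.3 29. ] [31.9  0.4 31.1]
245 319 320 [30.6  1.8 33.7] [30.9  0.1 33.8]
```

>>> step_arm:
  rows: [-0.07,0.15,0,0,1,0,0,0.3,0,1,0,0,0.4,0,1,0,0,0.4,0,1,0,0,0.2,0,1,0,0,0.06,0,1,0,0,0,0,1]

```text
time: 11.22
eef_pos: [0.576, 0.1596, 0.1013]
tool_rot: [0.47, 0.883, 0.0, 0.0]
wrist_force: [0.1, 0.2, -1.8]
grip_width: 0.0156
grasp_force: 58.7
```

```bash
python3 m.py | head -9
python3 - <<'E'
from h import *
c=dict(np.load("side0.npz"));hsv=cv2.cvtColor(c["image"],cv2.COLOR_BGR2HSV)
w=pts(c)
for nm,c,z0,rough in(("side",c,.058,[.5757,.161]),("top",dict(np.load("top0.npz")),.058,[.5752,.1558])):
    # sub-pixel radial edge: saturation jump steel->brass at R=37
    S=cv2.cvtColor(c["image"],cv2.COLOR_BGR2HSV)[...,1].astype(np.float32)
    E=[];
    for a in np.linspace(0,2*np.pi,72,endpoint=False):
        rr=np.linspace(.030,.044,57);p=np.c_[rough[0]+rr*np.cos(a),rough[1]+rr*np.sin(a),np.full(57,z0)]
        uv=proj(c,p).astype(np.float32);v=cv2.remap(S,uv[None,:,0],uv[None,:,1],cv2.INTER_LINEAR)[0]
        g=np.gradient(cv2.GaussianBlur(v[None],(1,1),0)[0]);k=np.argmax(v>90)
        if v[0]<60 and k>0: E.append(p[k,:2])
    E=np.array(E)
    A=np.c_[2*E,np.ones(len(E))];
    for _ in range(3):
        x=np.linalg.lstsq(A,(E**2).sum(1),rcond=None)[0];r=np.hypot(*(E-x[:2]).T);ok=abs(r-np.median(r))<.0015;E,A=E[ok],A[ok]
    print(nm,(x[:2]*1000).round(2),"R",(np.median(r)*1000).round(2),len(E))
s=st()
c=grab("side");a=c["image"][210:300,255:375]
cv2.imwrite("pics/near.png",cv2.resize(a,(800,600),interpolation=cv2.INTER_CUBIC))
E
```

```text
t 11.22 pos [576.  159.6 101.3] xyaw 123.9 zax [ 0.  0. -1.] F [ 0.1  0.2 -1.8] M [-0.04 -0.02 -0.06] w 0.0156 g 58.7 j7 -0.08
red 204
   x [-1.4  7.5 11.  12.2 13.1 13.8 14.6 15.9 16.2]
   y [-7.7 -6.7 -5.8 -2.7  1.1  5.5  8.3  9.1  9.7]
   z [-29.9 -29.3 -25.9 -18.5  -6.8   5.3  11.4  14.9  15.6]
steel 382
   x [-34.2 -31.1 -21.7   0.3  23.   32.4  36.3  37.9  38.6]
   y [-20.  -18.9 -15.6  -4.7   4.2   8.3  16.   19.4  20. ]
   z [15.5 16.1 17.3 22.8 42.1 43.2 44.  44.8 45. ]
side [574.34 163.39] R 39.56 27
top [574.89 155.86] R 37.76 72
t 11.28 pos [576.2 159.7 101.7] xyaw 123.9 zax [ 0.001  0.    -1.   ] F [-0.3 -0.2 -1.2] M [-0.02 -0.03 -0.02] w 0.0152 g 58.7 j7 -0.08
```

View pics/near.png

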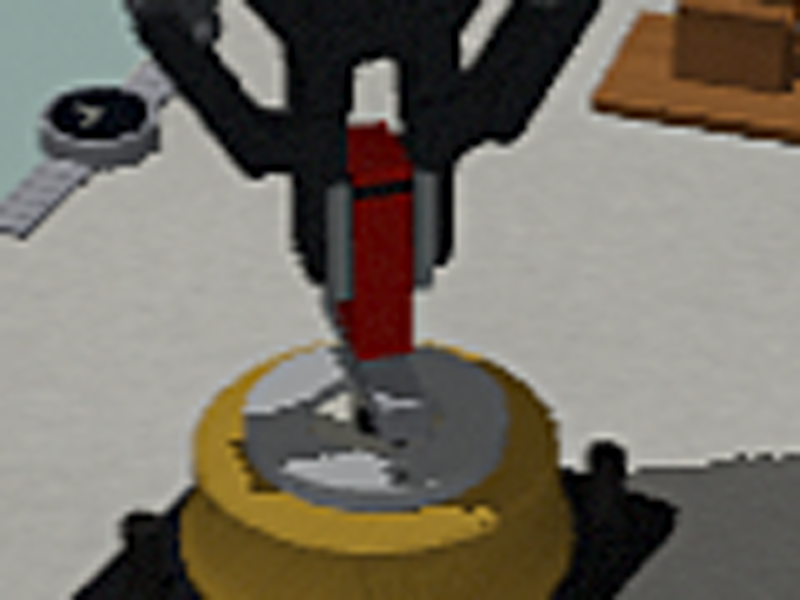

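The view shows the spanner just above the ring, with its handle base at about (380,355) and the ring hole near (435,485). By the side view the spanner centre is within about 1 mm of the hole midpoint. I'll nudge it and feel downward.

>>> step_arm:
  rows: [0.01,-0.01,0,0,1,0,0,0.04,0,1,0,0,0.04,0,1,0,0,0.02,0,1,0,0,0.02,0,1,0,0,0.02,0,1,0,0,0,0,1]

```text
time: 12.2
eef_pos: [0.5751, 0.1596, 0.0942]
tool_rot: [0.47, 0.883, -0.0, -0.0]
wrist_force: [-0.2, 0.2, -1.4]
grip_width: 0.0151
grasp_force: 58.7
```

```bash
python3 -c "
from h import *
st()"
```

```text
t 12.2 pos [575.1 159.6  94.2] xyaw 123.9 zax [-0. -0. -1.] F [-0.2  0.2 -1.4] M [ 0.03 -0.   -0.01] w 0.0151 g 58.7 j7 -0.09
```

>>> step_arm:
  rows: [0,0,0.02,0,1,0,0,0.02,0,1,0,0,0,0,1]

```text
time: 12.58
eef_pos: [0.5751, 0.1596, 0.0922]
tool_rot: [0.47, 0.883, -0.0, -0.0]
wrist_force: [-0.3, -0.3, -1.5]
grip_width: 0.0152
grasp_force: 58.7
```

```bash
python3 -c "
from h import *
st()"
```

```text
t 12.57 pos [575.1 159.6  92.2] xyaw 123.9 zax [-0. -0. -1.] F [-0.3 -0.3 -1.5] M [0.03 0.   0.02] w 0.0152 g 58.7 j7 -0.09
```

>>> step_arm:
  rows: [0,0,0.02,0,1,0,0,0.02,0,1,0,0,0,0,1]

```text
time: 12.95
eef_pos: [0.5751, 0.1596, 0.0902]
tool_rot: [0.47, 0.883, -0.0, -0.0]
wrist_force: [-0.8, -0.0, -1.8]
grip_width: 0.0154
grasp_force: 58.7
```

```bash
python3 -c "
from h import *
st()"
```

```text
t 12.95 pos [575.1 159.6  90.2] xyaw 123.9 zax [-0. -0. -1.] F [-0.8 -0.  -1.8] M [ 0.   -0.02 -0.05] w 0.0154 g 58.7 j7 -0.09
```

>>> step_arm:
  rows: [0,0,0.02,0,1,0,0,0.01,0,1,0,0,0,0,1]

```text
time: 13.32
eef_pos: [0.5751, 0.1596, 0.0887]
tool_rot: [0.47, 0.883, -0.0, -0.0]
wrist_force: [0.1, 0.5, -1.2]
grip_width: 0.0153
grasp_force: 58.7
```

```bash
python3 -c "
from h import *
st()"
```

```text
t 13.32 pos [575.1 159.6  88.7] xyaw 123.9 zax [-0. -0. -1.] F [ 0.1  0.5 -1.2] M [ 0.03  0.04 -0.04] w 0.0153 g 58.7 j7 -0.09
```

>>> step_arm:
  rows: [0,0,0.01,0,1,0,0,0,0.3,1,0,0,0,0.3,1,0,0,0,0,1]

```text
time: 13.82
eef_pos: [0.5757, 0.16, 0.0884]
tool_rot: [0.498, 0.867, 0.001, 0.0]
wrist_force: [1.7, 0.9, -3.3]
grip_width: 0.0149
grasp_force: 58.4
```

```bash
python3 -c "
from h import *
st()"
```

```text
t 13.82 pos [575.7 160.   88.4] xyaw 120.31 zax [ 0.001  0.    -1.   ] F [ 1.7  0.9 -3.3] M [ 0.13 -0.35  0.12] w 0.0149 g 58.4 j7 -0.14
```

>>> step_arm:
  rows: [0,0,0,0.4,1,0,0,0,0.4,1,0,0,0,0.4,1,0,0,0,0.4,1,0,0,0,0,1]

```text
time: 14.45
eef_pos: [0.5757, 0.16, 0.0884]
tool_rot: [0.569, 0.822, 0.001, 0.0]
wrist_force: [4.1, 1.1, -3.4]
grip_width: 0.0154
grasp_force: 58.5
```

```bash
python3 -c "
from h import *
st()"
```

```text
t 14.45 pos [575.7 160.   88.4] xyaw 110.64 zax [ 0.001  0.    -1.   ] F [ 4.1  1.1 -3.4] M [ 0.3  -0.8   0.16] w 0.0154 g 58.5 j7 -0.26
```

>>> step_arm:
  rows: [0,0,0,0.4,1,0,0,0,0.4,1,0,0,0,0.4,1,0,0,0,0.4,1,0,0,0,0,1]

```text
time: 15.08
eef_pos: [0.5757, 0.1599, 0.0885]
tool_rot: [0.636, 0.772, 0.001, 0.0]
wrist_force: [4.1, 1.1, -4.1]
grip_width: 0.0151
grasp_force: 58.6
```

```bash
python3 -c "
from h import *
st()"
```

```text
t 15.07 pos [575.7 159.9  88.5] xyaw 101.04 zax [ 0.001  0.    -1.   ] F [ 4.1  1.1 -4.1] M [ 0.51 -1.25  0.15] w 0.0151 g 58.6 j7 -0.38
```

>>> step_arm:
  rows: [0,0.02,0,0,1,0,0,0,0.3,1,0,0,0,0,1]

```text
time: 15.45
eef_pos: [0.5759, 0.16, 0.0884]
tool_rot: [0.648, 0.762, -0.0, -0.0]
wrist_force: [2.6, 1.8, -1.3]
grip_width: 0.0151
grasp_force: 58.9
```

Run:
```python
from h import *
s=st()
c=grab("side");a=c["image"][210:300,255:375]
cv2.imwrite("pics/turn.png",cv2.resize(a,(800,600),interpolation=cv2.INTER_CUBIC))
```

```text
t 15.45 pos [575.9 160.   88.4] xyaw 99.27 zax [-0. -0. -1.] F [ 2.6  1.8 -1.3] M [ 0.53 -0.79  0.16] w 0.0151 g 58.9 j7 -0.41
```

View pics/turn.png

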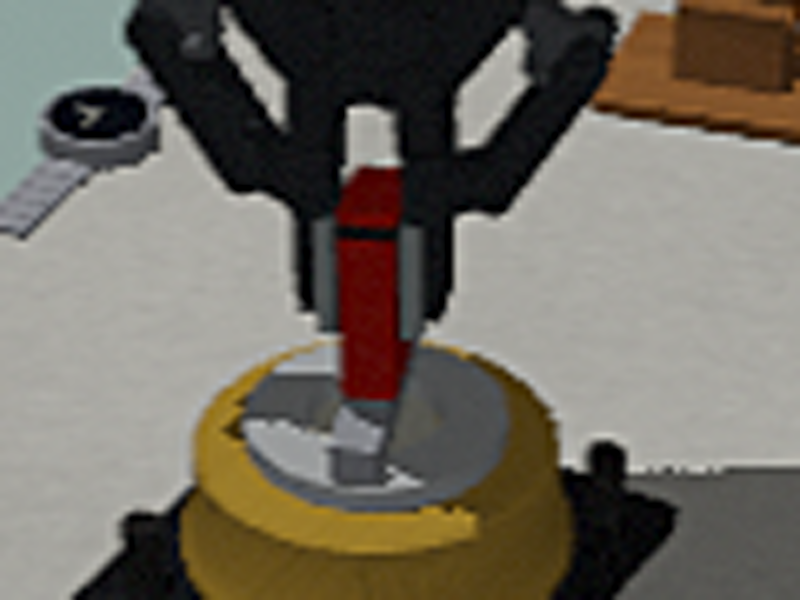

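The crossbar lies flat on the ring at about (360,455) and no uncovered hole is visible, so the prongs are in and the ring is turning along. I'll keep turning and watch the moment.

>>> step_arm:
  rows: [0,0.01,0,0.3,1,0,0,0,0.3,1,0,0,0,0.3,1,0,0,0,0,1]

```text
time: 16.0
eef_pos: [0.576, 0.1599, 0.0883]
tool_rot: [0.683, 0.731, -0.0, -0.0]
wrist_force: [0.5, 1.4, -0.2]
grip_width: 0.0155
grasp_force: 59.3
```

```bash
python3 -c "
from h import *
st()"
```

```text
t 16.0 pos [576.  159.9  88.3] xyaw 93.86 zax [-0.001 -0.    -1.   ] F [ 0.5  1.4 -0.2] M [ 0.45 -0.27  0.19] w 0.0155 g 59.3 j7 -0.47
```

Lateral force is nearly gone. Continuing in small steps.

>>> step_arm:
  rows: [0,0,0,0.3,1,0,0,0,0.3,1,0,0,0,0,1]

```text
time: 16.38
eef_pos: [0.5761, 0.1599, 0.0882]
tool_rot: [0.706, 0.709, -0.0, -0.0]
wrist_force: [-1.0, 2.4, 0.7]
grip_width: 0.0152
grasp_force: 59.4
```

```bash
python3 -c "
from h import *
st()"
```

```text
t 16.38 pos [576.1 159.9  88.2] xyaw 90.26 zax [-0.001 -0.    -1.   ] F [-1.   2.4  0.7] M [ 0.52 -0.04  0.16] w 0.0152 g 59.4 j7 -0.52
```

>>> step_arm:
  rows: [0,0,0,0.25,1,0,0,0,0.25,1,0,0,0,0,1]

```text
time: 16.75
eef_pos: [0.5762, 0.16, 0.0883]
tool_rot: [0.722, 0.692, -0.0, 0.0]
wrist_force: [-0.7, 0.2, 2.4]
grip_width: 0.0153
grasp_force: 63.6
```

```bash
python3 -c "
from h import *
st()"
```

```text
t 16.75 pos [576.2 160.   88.3] xyaw 87.53 zax [-0.    -0.001 -1.   ] F [-0.7  0.2  2.4] M [0.42 0.14 1.4 ] w 0.0153 g 63.6 j7 -0.55
```

The moment jumped, so the stop is reached. Easing off at once.

>>> step_arm:
  rows: [0,0,0,-0.3,1,0,0,0,0,1]

```text
time: 17.0
eef_pos: [0.5762, 0.1599, 0.0882]
tool_rot: [0.713, 0.701, -0.0, -0.0]
wrist_force: [-0.9, 1.6, 3.1]
grip_width: 0.0152
grasp_force: 59.7
```

```bash
python3 -c "
from h import *
st()"
```

```text
t 17.0 pos [576.2 159.9  88.2] xyaw 89.0 zax [-0.001  0.    -1.   ] F [-0.9  1.6  3.1] M [0.51 0.29 0.57] w 0.0152 g 59.7 j7 -0.53
```

>>> step_arm:
  rows: [0,0,0,-0.15,1,0,0,0,-0.1,1,0,0,0,0,1]

```text
time: 17.38
eef_pos: [0.5763, 0.1593, 0.0878]
tool_rot: [0.704, 0.71, -0.001, -0.0]
wrist_force: [-0.9, 1.0, -1.8]
grip_width: 0.0156
grasp_force: 59.1
```

```bash
python3 -c "
from h import *
st()"
```

```text
t 17.38 pos [576.3 159.3  87.8] xyaw 90.49 zax [-0.001 -0.    -1.   ] F [-0.9  1.  -1.8] M [0.36 0.19 0.03] w 0.0156 g 59.1 j7 -0.51
```

Free of torque. Lifting straight out.

>>> step_arm:
  rows: [0,0,-0.04,0,1,0,0,-0.04,0,1,0,0,-0.06,0,1,0,0,-0.06,0,1,0,0,-0.1,0,1,0,0,-0.3,0,1,0,0,-0.5,0,1,0,0,-0.5,0,1,0,0,0,0,1]

```text
time: 18.5
eef_pos: [0.5785, 0.1606, 0.1711]
tool_rot: [0.703, 0.711, 0.003, 0.001]
wrist_force: [1.3, 1.2, -1.5]
grip_width: 0.0154
grasp_force: 59.2
```

```bash
python3 m.py|head -9
python3 - <<'E'
from h import *
c=grab("side");a=c["image"][180:300,235:395]
cv2.imwrite("pics/lift.png",cv2.resize(a,(800,600),interpolation=cv2.INTER_CUBIC))
E
```

```text
t 18.5 pos [578.5 160.6 171.1] xyaw 90.59 zax [ 0.005  0.002 -1.   ] F [ 1.3  1.2 -1.5] M [ 0.01  0.01 -0.03] w 0.0154 g 59.2 j7 -0.48
red 220
   x [-12.8  -4.2   9.8  11.7  13.   14.   14.7  15.7  16.7]
   y [-8.5 -8.3 -7.6 -6.5 -2.5  1.8  4.3  6.2  6.7]
   z [-30.  -28.8 -25.3 -18.4  -6.2   6.4  12.7  15.5  17.2]
steel 167
   x [-33.9 -31.2 -20.2   8.6  25.   34.7  36.8  37.9  39.2]
   y [-7.5 -7.3 -6.9 -6.4 -5.   0.6  4.3  6.   7.7]
   z [15.  15.7 16.4 17.2 20.6 24.4 26.4 29.1 32.5]
```

View pics/lift.png

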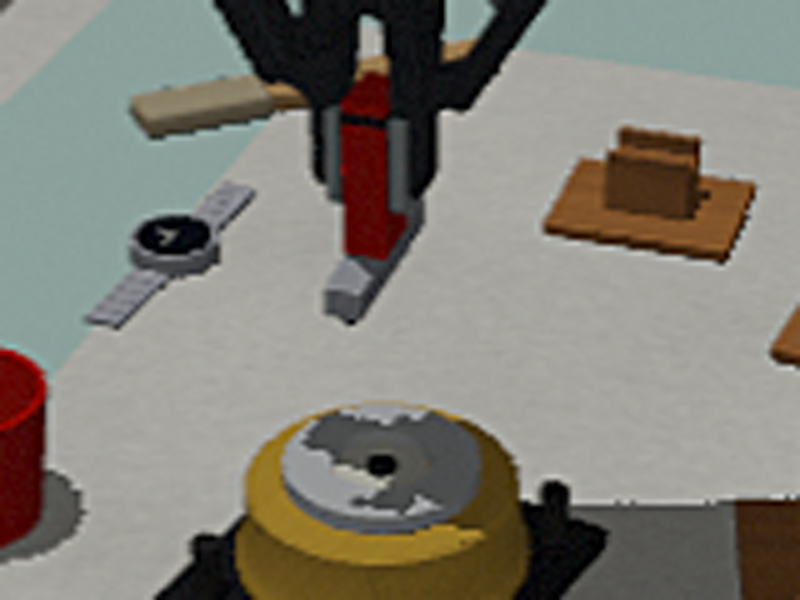

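The view shows the spanner straight in the hand, clear of the ring, with the crossbar end at about (345,300). Carrying it back over its rest, then checking the ring from above with the arm out of the way.

>>> step_arm:
  rows: [-0.63,-0.06,0,0,1,-0.63,-0.06,0,0,1,-0.63,-0.06,0,0,1,-0.63,-0.06,0,0,1,-0.63,-0.06,0,0,1,-0.63,-0.06,0,0,1,-0.63,-0.06,0,0,1,-0.63,-0.06,0,0,1,-0.63,-0.06,0,0,1,-0.62,-0.06,0,0,1]

```text
time: 19.85
eef_pos: [0.5487, -0.1558, 0.167]
tool_rot: [0.703, 0.711, -0.001, -0.001]
wrist_force: [0.8, 0.5, -1.4]
grip_width: 0.0152
grasp_force: 59.1
```

>>> step_arm:
  rows: [0,0,0,-1,1,0,0,0,-1,1,0,0,0,-1,1,0,0,0,-1,1,0,0,0,-1,1,0,0,0,-1,1,0,0,0,-1,1,0,0,0,-1,1,0,0,0,-1,1,0,0,0,-1,1]

```text
time: 21.1
eef_pos: [0.5488, -0.1548, 0.1669]
tool_rot: [0.252, 0.968, 0.0, -0.001]
wrist_force: [-0.6, -0.3, -1.3]
grip_width: 0.0151
grasp_force: 59.1
```

>>> step_arm:
  rows: [0,0,0,-1,1,0,0,0,-1,1,0,0,0,-1,1,0,0,0,-1,1,0,0,0,-1,1,0,0,0,0,1]

```text
time: 21.85
eef_pos: [0.5489, -0.1549, 0.167]
tool_rot: [-0.005, 1.0, 0.001, -0.001]
wrist_force: [-0.5, -0.3, -2.0]
grip_width: 0.0153
grasp_force: 59.1
```

```bash
python3 m.py|head -9
python3 - <<'E'
from h import *
s=arm.state();P=np.array(s["eef_pos"])*1000
tool(np.array([549.4,-154.1,59.5])-P)
c=grab("top");n="top"
u0,v0,u1,v1=(238,220,292,275)
g=cv2.cvtColor(c["image"],cv2.COLOR_BGR2GRAY).astype(float);ctr=np.array([.5752,.1556])
v,u=np.mgrid[v0:v1,u0:u1]; p=onplane(c,np.stack([u,v],-1).reshape(-1,2),.058)[:,:2]
r=np.hypot(*(p-ctr).T); d=g[v.ravel(),u.ravel()]; bg=np.median(d[(r>.022)&(r<.034)])
w=np.clip(bg-15-d,0,None)*((r>.0215)&(r<.0335)); q=p-ctr; i=np.argmax(w)
h=np.array([(p[k]*w[k,None]).sum(0)/w[k].sum() for k in(np.hypot(*(q-q[i]).T)<.009,np.hypot(*(q+q[i]).T)<.009)]);dd=h[0]-h[1]
print("bg",bg,"holes",(h*1000).round(1).tolist(),"dist",np.hypot(*dd).round(4),"ang",np.degrees(np.arctan2(dd[1],dd[0])).round(1))
E
```

```text
t 21.85 pos [ 548.9 -154.9  167. ] xyaw -179.48 zax [-0.002  0.001 -1.   ] F [-0.5 -0.3 -2. ] M [-0.03  0.02 -0.03] w 0.0153 g 59.1 j7 1.32
red 89
   x [-10.4 -10.1  -7.4  -1.1   7.9  11.4  12.3  12.5  12.7]
   y [-5.6 -4.2 -0.4  5.4  7.4  8.9 10.8 12.1 13.3]
   z [-29.8 -26.4 -18.4  -2.3   5.6  10.8  14.1  16.   17.4]
steel 199
   x [-36.1 -34.8 -29.6 -20.3   1.8  21.2  30.3  34.7  35.1]
   y [-7.3 -5.9  0.1  4.5  6.7  8.7  9.9 11.3 12.4]
   z [15.3 15.6 16.4 17.6 20.9 25.  27.3 30.6 35.4]
tool units [-0.011  0.015  2.155]
bg 170.0 holes [[574.2, 184.0], [576.7, 128.1]] dist 0.0559 ang 92.5
```

The ring's holes now lie at 92.5°, against 124° before. That fits the tool angle at which the stop was felt, so the ring is at its stop. Lowering the spanner into the rest.

>>> step_arm:
  rows: [-0.01,0.015,0.2,-0.12,1,0,0,0.5,0,1,0,0,0.5,0,1,0,0,0.4,0,1,0,0,0.2,0,1,0,0,0.1,0,1,0,0,0,0,1]

```text
time: 22.82
eef_pos: [0.5507, -0.154, 0.0734]
tool_rot: [-0.012, 1.0, -0.0, 0.0]
wrist_force: [0.1, 0.2, -1.7]
grip_width: 0.0154
grasp_force: 59.1
```

```bash
python3 -c "
from h import *
s=st();tool(np.array([549.4,-154.1,59.5])-np.array(s['eef_pos'])*1000)"
```

```text
t 22.82 pos [ 550.7 -154.    73.4] xyaw -178.67 zax [ 0. -0. -1.] F [ 0.1  0.2 -1.7] M [ 0.03  0.01 -0.03] w 0.0154 g 59.1 j7 1.21
tool units [ 0.025 -0.001  0.278]
```

>>> step_arm:
  rows: [0.025,0,0.04,0,1,0,0,0.04,0,1,0,0,0.04,0,1,0,0,0.04,0,1,0,0,0.04,0,1,0,0,0.04,0,1,0,0,0.02,0,1,0,0,0,0,1]

```text
time: 23.82
eef_pos: [0.5491, -0.1541, 0.0602]
tool_rot: [-0.012, 1.0, 0.0, -0.0]
wrist_force: [0.2, 0.1, -2.6]
grip_width: 0.0153
grasp_force: 59.1
```

```bash
python3 -c "
from h import *
s=st();tool(np.array([549.4,-154.1,59.5])-np.array(s['eef_pos'])*1000)"
```

```text
t 23.82 pos [ 549.1 -154.1   60.2] xyaw -178.68 zax [-0.  0. -1.] F [ 0.2  0.1 -2.6] M [ 0.01 -0.01 -0.02] w 0.0153 g 59.1 j7 1.19
tool units [-0.006  0.     0.014]
```

>>> step_arm:
  rows: [0,0,0.01,0,1,0,0,0.01,0,1,0,0,0,0,1]

```text
time: 24.2
eef_pos: [0.5492, -0.1541, 0.0595]
tool_rot: [-0.012, 1.0, -0.0, 0.0]
wrist_force: [-1.3, -1.2, 1.5]
grip_width: 0.0152
grasp_force: 59.5
```

```bash
python3 -c "
from h import *
s=st()"
```

```text
t 24.2 pos [ 549.2 -154.1   59.5] xyaw -178.68 zax [ 0. -0. -1.] F [-1.3 -1.2  1.5] M [ 0.05  0.1  -0.01] w 0.0152 g 59.5 j7 1.19
```

It is seated. Releasing.

>>> step_arm:
  rows: [0,0,0,0,0.4,0,0,0,0,0.2,0,0,0,0,0,0,0,0,0,-0.5,0,0,0,0,-1,0,0,0,0,-1,0,0,0,0,-1,0,0,0,0,-1]

```text
time: 25.2
eef_pos: [0.5491, -0.1542, 0.0593]
tool_rot: [-0.012, 1.0, -0.0, -0.0]
wrist_force: [0.6, 0.8, -0.3]
grip_width: 0.0858
grasp_force: 0.0
```

>>> step_arm:
  rows: [0,0,-0.1,0,-1,0,0,-0.3,0,-1,0,0,-0.6,0,-1,0,0,-0.8,0,-1,0,0,-0.8,0,-1,0,-0.8,-0.2,0,-1,0,-0.8,0,0,-1,0,-0.8,0,0,-1,0,-0.8,0,0,-1,0,0,0,0,-1]

```text
time: 26.45
eef_pos: [0.5518, -0.3193, 0.1999]
tool_rot: [-0.008, 1.0, -0.001, 0.0]
wrist_force: [-0.1, 0.2, 0.5]
grip_width: 0.0856
grasp_force: 0.0
```

Run:
```python
from h import *
st()
t=grab("top")["image"];s=grab("side")["image"]
a=cv2.resize(t[140:290,225:425],(800,600))[:, :]
o=np.hstack([cv2.resize(t[140:300,230:430],(400,320)),cv2.resize(s[160:320,220:420],(400,320))])
cv2.imwrite("pics/end.png",o)
```

```text
t 26.45 pos [ 551.8 -319.3  199.9] xyaw -179.1 zax [ 0.    -0.002 -1.   ] F [-0.1  0.2  0.5] M [ 0.07 -0.01  0.03] w 0.0856 g 0.0 j7 1.62
```

View pics/end.png

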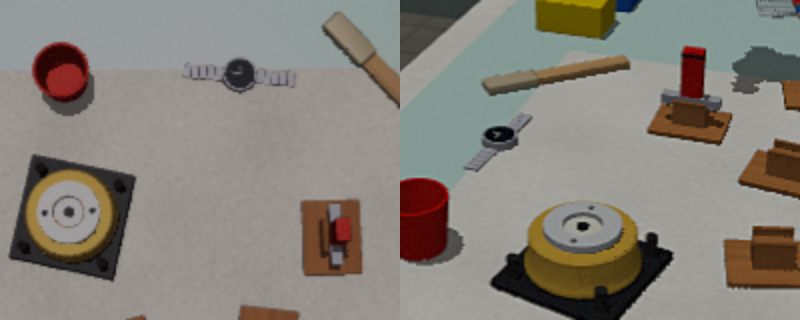

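The spanner stands upright in its rest (left half (337,235), right half (692,90)). The ring holes now lie left-right in the top view, the bystanders are where they were, and the arm is clear. Handing in.

```bash
python3 -c "
from rig import arm
print(arm.sign_off())"
```

```text
the job is handed in; nothing more can be done
None
```

I turned the lock ring clockwise to its stop, put the spanner back upright in its rest and handed in the job at about 26 s; the moment peaked briefly at 1.4 Nm against the stop, over the 0.8 Nm called too much, before I eased off; the verdict was not shown.

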